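# Check the bore depth of a weldment in the gauge fixture

### The arm

A 6-joint arm with a two-finger parallel gripper is mounted at the origin on the work surface. World frame = base frame: x ahead of the robot, y to its left, z up, the work surface at z = 0. Lengths are in m, angles in rad, forces in N, time in s.
With the tool pointing down it reaches from about 0.35 to 0.975 m from the base axis. Payload 4.9 kg.
Tool frame: the origin (TCP) lies at the very end of the fingers, on their centre line; the grasp point (between the pads) lies ctrl.grip_point_offset behind it (ctrl.grip_point_offset is the distance from the TCP to the grasp point, in m); z points along the fingers, y is the direction in which the jaws open and shut (so a half turn about z gives the same grasp; the last joint's range is limited). The gripper opens to 85 mm and grips with 20 to 120 N. Pads are 22 mm wide; open, the fingers measure 114 mm over their backs; the gripper's body (76 mm by 85 mm) begins 54 mm behind the grasp point. The pads swing forward as they close: fully open they stand 13 mm farther back than shut.
Start: joints at [1.157, 0.053, 1.613, -0, 1.476, -0.119], TCP at [0.182, 0.598, 0.231] pointing down, gripper open.
Joint ranges: [-3.01, 3.01], [-1.01, 2.22], [0.06, 2.58], [-1.02, 4.17], [0.09, 2.62], [-3.14, 3.14]. Speed limits (rad/s): [2.57, 2.57, 3.14, 3.14, 3.14, 3.14].

### API

Orientations are given as a rotation vector (axis times angle).
In Python, from station import ctrl gives the robot as it stands. The module is installed in compiled form; this text tells all that it offers.
- The arm moves only by the shell command python3 -m creep 'ROWS' [FORCE]. ROWS is JSON, a list of rows, each a list of 5 numbers: the closure in counts, from 0 (fully open) to 255 (shut), then the shift along the tool's x, y, z in mm, then the turn about the tool's z in rad. A call has 1 to 12 rows; each row is the pose to reach, as a shift and turn from the pose commanded when the call began, along the tool's axes at that moment; what a row does not reach only later rows make up. A row lasts 1/12 s, in which the tool goes at most 41.7 mm and 7.16 degrees, less where a joint would pass 70% of its speed; a pose out of reach is approached as far as the arm can. A call with a gripper value outside its range is refused whole. The fingers move at their own pace and stop on an object; FORCE is the grip in N (left out, the last holds). Time passes only in rows, so rows that repeat a pose let the fingers close. It gives the time, the measured TCP pose, the force and the opening at its end, in the units of the state.
- ctrl.get_obs(): the state, without advancing time (a new reading comes with each control period).
- ctrl.get_image(name): name is "scene" or "top" or "wrist"; returns the picture (400x640x3 uint8, red, green, blue); there is no depth.
- ctrl.calibration(name): a dict with "fx", "fy", "cx", "cy" (pixels), "R" (3x3) and "t" (3): a world point X has camera coordinates R X + t. Camera axes: x right, y down, z forward; pixel columns grow to the right and rows downward; lengths in m; the calibration is good to about 2 mm. A picture is of the moment at which its call begins: read the wrist's pose just before it. calibration takes no time and is no camera call; for the wrist camera it gives the pose at the moment of the call.
- ctrl.finish_job(): hands the job in, once; it reports no verdict.
Trained networks look in the newest picture that a camera, given by its name, has taken for a name from the list of things; names that differ only in an ending like _2 or _b are one class to them, and where a whole thing is asked for, a point or a joint stands for the part that bears it (a point fixed in the world has none). Each returns a list of dicts, best first, with "conf" (0 to 1); they miss things now and then, are a little off and sometimes report something else, mostly with a low value. They report only what shows in the picture. A call takes as long as a camera call.
- ctrl.boxes_of(camera, label): "rect" ([left, top, width, height] in pixels, round what is visible of it).
- ctrl.outline_of(camera, label): "mask" (400x640 bool, what is visible of it) and "rect" ([left, top, width, height] in pixels, round what is visible of it).
The state is a dict: "t": time; "q": joint angles; "dq": joint speeds; "effort": joint torques, N m; "tool_pos": TCP position; "tool_rot": TCP orientation; "contact_force": force on the tool from outside, world axes, zero at the start; "wrist_torque": the same for the moment, N m; "opening": finger opening in m.
Only numpy, scipy, OpenCV 4.12 (cv2) and the standard library are available. Lean on these libraries where they do the work, as an engineer would, in place of code of your own. Each camera call takes 0.05 s, during which the arm holds its last target. There are 200 camera calls.

### The job

Slide the aluminium weldment along its channel in the steel checking fixture until it is fully home against the end stop, then lower the depth probe gently into its bore until it touches bottom. With the probe left touching the bottom, swing the lock lever all the way over to lock the slide at that height, let go of everything, and leave the other things on the table alone.

Things in the scene. Friction and masses are not known exactly. Their poses are not given: they have to be found in the camera images.
- fixture: Steel checking fixture, fixed to the table. Origin on the table straight below the probe's axis. Base plate 12 mm thick, from -50 to +125 mm in its own x and -300 to +60 mm in its own y. A column at x = +100 mm carries a guide arm 36 mm wide over x = -23 to +122 mm, 140 to 165 mm above the table. The weldment's channel runs along its y.
- nest (a point): Point on the base plate's top (12 mm above the table) straight below the probe: the bore axis is over it when the weldment is home. The channel, 50 mm wide between two rails (10 mm thick, tops 22 mm above the table), runs along y from -200 to +26 mm from here; the weldment slides in towards +y up to the end stop at y = +26 mm (stop 34 mm high). Axes as the fixture's.
- probe_knob (a point): Grip point of the black upright knob on top of the probe rod: a cylinder 24 mm in diameter reaching from 23 mm below this point to 17 mm above it, standing on a flange 38 mm in diameter and 6 mm thick. It goes up and down with the probe. The rod (10 mm diameter) passes down through the guide arm. The lever's peg is at least 90 mm from the rod's axis.
- probe_tip (a point): Lower end of the probe rod, 197 mm straight below the knob's grip point.
- probe_slide (a joint): How far the probe has been lowered, in m, from its upper end stop (0: tip 110 mm above the table) to 0.095. The slide is stiff: it stays at whatever height it is left, and takes about 3.5 N downwards (6.5 N upwards) to move. The probe must never press on the weldment with more than 20 N.
- bore_mouth (a point): Centre of the mouth of the weldment's bore, 60 mm above its underside, on top of a round boss 40 mm in diameter and 50 mm tall. The bore is 22 mm in diameter and blind; its depth is not known beforehand (24 to 48 mm): feel it with the probe. The weldment (aluminium, loose, about 0.45 kg) starts in the channel, pulled out 50 to 110 mm in -y. Axes as the fixture's.
- lug (a point): Centre of the weldment's upright lug, a plate 44 mm wide in x, 8 mm thick in y, its top 61 mm above the underside, at the -y end, 156 mm from the bore axis. It can be gripped or pushed towards +y. The foot bar under lug and boss is 48 mm wide, 10 mm thick and 186 mm long, from 26 mm beyond the bore axis (+y) to 160 mm on the -y side.
- lock_lever (a joint): Angle of the lock lever in rad: 0 open, 1.05 fully over (locked, at its stop). It turns in the horizontal plane about lever_pivot, clockwise seen from above as the value grows. At 0 it points 130 degrees counter-clockwise from the fixture's +x axis, at 1.05 it points 70 degrees. It stays where it is left and takes about 1.5 N at the peg.
- lever_pivot (a point): Pivot of the lock lever, on top of the guide arm (165 mm above the table), 45 mm from the probe's axis in the fixture's +x. The lever's bar is 177 +- 4 mm above the table.
- lever_peg (a point): Point on the upright black peg at the lever's end, 120 mm from the pivot; peg 14 mm in diameter, from 173 to 218 mm above the table, this point 200 mm above the table. With the lever open it lies on the fixture's +y side, leaning to -x; fully over it lies on the +y side, leaning to +x.
- coupons: Bystander: two flat aluminium plates stuck together, 75 x 120 x 14 mm. Leave alone.
- clamp: Bystander: steel clamp lying flat, about 90 x 150 mm, 20 mm high. Leave alone.
- wire_brush: Bystander: brush with a wooden handle. Leave alone.
- spray_tin: Bystander: grey tin, 60 mm diameter, 120 mm tall. Leave alone.

How it is judged:
On the way, in this order (a step that is already met when the one before it is completed fails the run):
1. the weldment is home against the end stop, with the probe still above it (horizontal distance between bore_mouth and nest below 0.003 m and z of bore_mouth in the frame of fixture below 0.0745 m and height (world z) of probe_tip above 0.0725 m), for 0.2 s.
2. the probe touches the bottom of the bore, the lock still open (horizontal distance between bore_mouth and nest below 0.003 m and z of bore_mouth in the frame of fixture below 0.0745 m and contact force between probe_slide and weldment above 0.3 N and value of joint lock_lever below 0.4 rad), for 0.2 s.
3. the lock lever is fully over with the probe still touching (horizontal distance between bore_mouth and nest below 0.003 m and z of bore_mouth in the frame of fixture below 0.0745 m and contact force between probe_slide and weldment above 0.3 N and value of joint lock_lever above 0.95 rad), for 0.2 s.
At the end, for the whole second after the job is handed in: The weldment is home (bore axis within 3 mm of the nest point, lying flat on the base plate) and at rest, the probe touches the bottom of its bore (contact over 0.3 N), and the lock lever is fully over (over 0.95 rad) (all of step 3 and linear speed of weldment below 0.01 m/s).
It fails at once if the probe presses on the weldment with more than 20 N (contact force between probe_slide and weldment above 20 N).
It fails at once if a bystander is moved by more than 20 mm (distance of any of coupons, clamp, wire_brush, spray_tin from where it was at the start of the episode above 0.02 m).
It also fails if it takes over 72 s, if anything falls off the work surface, if the arm or the gripper's body presses on something with over 40 N, if the wrist force passes 120 N, or if a joint passes its speed limit or range.

## Working session

There is one attempt and no reset: what is moved stays moved. The work goes in short steps, Python scripts to look and compute and a shell command to move; the robot and the scene stay as the last step left them, time stands still between calls to the robot, and variables do not carry over. Pictures are saved under pics/ and viewed, about 8 in all and at most 12, crops included, and the job is handed in when it is done.

```bash
mkdir -p pics
cat > h.py <<'E'
import numpy as np, cv2
from station import ctrl
from scipy.spatial.transform import Rotation as R
def save(n,f):
    im=ctrl.get_image(n); cv2.imwrite('pics/'+f,im[:,:,::-1]); return im
def ray(cal,u,v):
    Rm=np.array(cal['R']);t=np.array(cal['t'])
    d=Rm.T@np.array([(u-cal['cx'])/cal['fx'],(v-cal['cy'])/cal['fy'],1]); return -Rm.T@t,d
def atz(cal,u,v,z):
    o,d=ray(cal,u,v); return o+d*(z-o[2])/d[2]
def proj(cal,X):
    c=np.array(cal['R'])@np.array(X)+np.array(cal['t']); return np.array([cal['fx']*c[0]/c[2]+cal['cx'],cal['fy']*c[1]/c[2]+cal['cy']])
E
python3 - <<'E'
from h import *
o=ctrl.get_obs(); print(o['t'],o['tool_pos'],o['tool_rot'],o['contact_force'],ctrl.grip_point_offset)
for c in ['top','scene']:
    save(c,c+'1.png'); cal=ctrl.calibration(c); print(c,cal)
    for l in ['fixture','probe_knob','bore_mouth','lug','lever_peg','lock_lever','spray_tin','coupons','clamp','wire_brush']:
        b=ctrl.boxes_of(c,l); print(l,[(np.round(x['rect']).tolist(),round(x['conf'],2)) for x in b[:2]])
E
```

```text
0.0 [0.18131741 0.59745314 0.23005666] [-0.46127531 -3.10696235  0.00312854] [-0.1507425   0.48929321 -1.27576636] 0.0187
top {'fx': 384.3043605549261, 'fy': 384.3043605549261, 'cx': 317.9881437480736, 'cy': 194.3806643833944, 'R': array([[-0.01670664, -0.99964532,  0.02073953],
       [-0.99317727,  0.01419715, -0.1157469 ],
       [ 0.1154114 , -0.02253177, -0.9930622 ]]), 't': array([0.07234335, 0.6707502 , 1.03781689])}
fixture [([274.0, 189.0, 156.0, 70.0], 0.79)]
probe_knob [([316.0, 233.0, 17.0, 16.0], 0.61)]
bore_mouth [([346.0, 225.0, 69.0, 21.0], 0.57)]
lug [([340.0, 230.0, 75.0, 19.0], 0.91)]
lever_peg [([275.0, 214.0, 53.0, 35.0], 0.58), ([211.0, 197.0, 32.0, 68.0], 0.35)]
lock_lever [([274.0, 216.0, 53.0, 33.0], 0.55)]
spray_tin [([393.0, 153.0, 32.0, 24.0], 0.75), ([317.0, 231.0, 17.0, 16.0], 0.56)]
coupons [([327.0, 153.0, 47.0, 31.0], 0.95)]
clamp [([257.0, 153.0, 57.0, 23.0], 0.69)]
wire_brush [([212.0, 196.0, 29.0, 67.0], 0.95)]
scene {'fx': 390.7137586729615, 'fy': 390.7137586729615, 'cx': 319.6229452283891, 'cy': 201.94721596069596, 'R': array([[ 0.73874148,  0.67394032, -0.00809172],
       [ 0.44024646, -0.49159838, -0.75134152],
       [-0.51033722,  0.5514848 , -0.65986395]]), 't': array([-0.5239646 , -0.09584705,  1.22292355])}
fixture [([168.0, 143.0, 175.0, 225.0], 0.61), ([269.0, 143.0, 19.0, 80.0], 0.53)]
probe_knob [([268.0, 143.0, 20.0, 78.0], 0.85)]
bore_mouth [([187.0, 244.0, 88.0, 74.0], 0.7)]
lug [([189.0, 241.0, 85.0, 75.0], 0.93)]
lever_peg [([290.0, 158.0, 24.0, 55.0], 0.8)]
lock_lever [([289.0, 155.0, 24.0, 58.0], 0.85)]
spray_tin [([322.0, 190.0, 73.0, 28.0], 0.54)]
coupons [([288.0, 291.0, 65.0, 64.0], 0.78)]
clamp [([338.0, 240.0, 76.0, 56.0], 0.57)]
wire_brush [([324.0, 190.0, 70.0, 26.0], 0.78), ([290.0, 156.0, 24.0, 58.0], 0.71)]
```

View pics/top1.png

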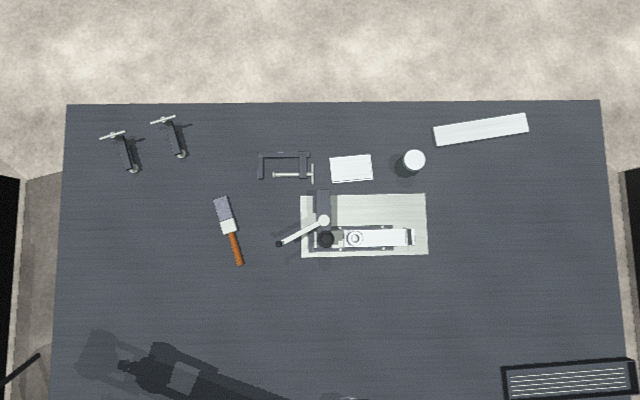

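View pics/scene1.png

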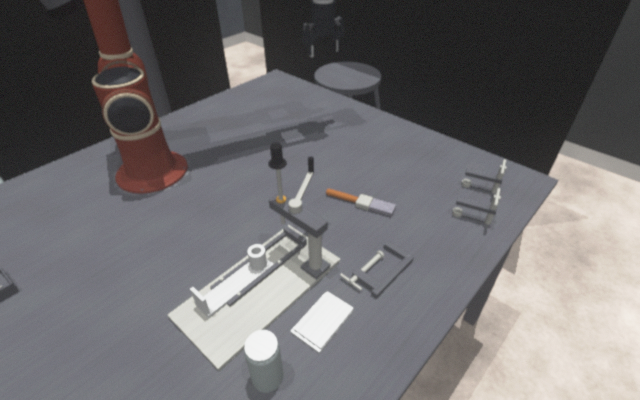

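The top view shows the fixture, with its +x about world +x and the channel's +y end (the stop) to the left. The knob is near (325,239), the boss at (355,238), the lug at (411,238) and the peg at (279,243). The scene view agrees: knob (277,150), boss (257,255), lug (203,300).

Run:
```python
from h import *
im=cv2.imread('pics/top1.png'); s=cv2.imread('pics/scene1.png')
a=cv2.resize(im[180:270,260:440],None,fx=4.4,fy=4.4,interpolation=cv2.INTER_CUBIC)
cv2.imwrite('pics/top1c.png',a)
b=cv2.resize(s[135:375,160:350],None,fx=2.5,fy=2.5,interpolation=cv2.INTER_CUBIC)
cv2.imwrite('pics/sc1c.png',b)
cal=ctrl.calibration('top'); cs=ctrl.calibration('scene')
hsv=cv2.cvtColor(im,cv2.COLOR_BGR2GRAY); m=(hsv>140).astype(np.uint8); m[:188]=0;m[262:]=0;m[:,:298]=0;m[:,432:]=0
m=cv2.morphologyEx(m,cv2.MORPH_OPEN,np.ones((3,3)))
p=cv2.findNonZero(m); r=cv2.minAreaRect(p); bx=cv2.boxPoints(r); print(bx)
W=np.array([atz(cal,u,v,.012)[:2] for u,v in bx]); print(W)
for i in range(4): d=W[(i+1)%4]-W[i]; print(np.linalg.norm(d),np.degrees(np.arctan2(d[1],d[0])))
def tri(p1,p2):
    o1,d1=ray(cal,*p1);o2,d2=ray(cs,*p2); k=np.linalg.lstsq(np.c_[d1,-d2],o2-o1,rcond=None)[0]
    A=o1+k[0]*d1;B=o2+k[1]*d2; return (A+B)/2,np.linalg.norm(A-B)
print('knob top',tri((325,238),(277,147)),'boss',tri((355,238),(257,249)),'peg',tri((278.5,243.5),(311,159)))
```

```text
[[296.99536 195.82062]
 [426.52557 192.49933]
 [428.10248 253.99738]
 [298.57227 257.31866]]
[[ 0.67154442  0.12154034]
 [ 0.67582408 -0.25216183]
 [ 0.50028403 -0.24794847]
 [ 0.49746685  0.1189193 ]]
0.37372667415235994 -89.34387440975233
0.17559060562522413 178.62503639414516
0.36687859155977387 90.43996577357782
0.17409730053372066 0.8626216821795512
knob top (array([0.54924094, 0.05458719, 0.30319173]), np.float64(0.0008118147223801212)) boss (array([ 0.54937789, -0.03329335,  0.07594549]), np.float64(0.0021189751285135864)) peg (array([0.53928137, 0.1589284 , 0.21508518]), np.float64(0.0009828888520189804))
```

View pics/top1c.png

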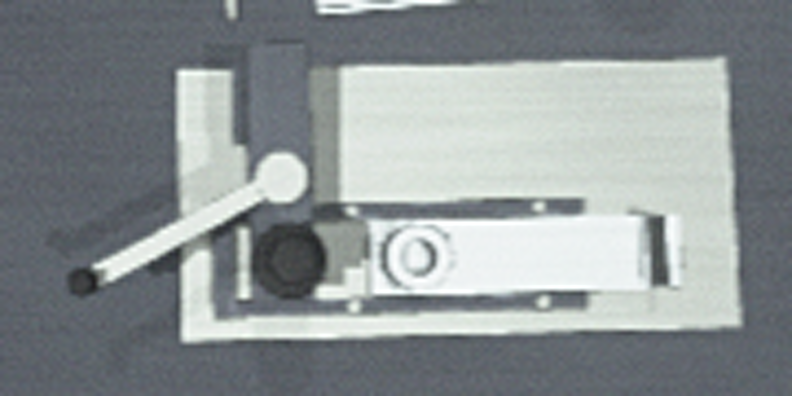

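View pics/sc1c.png

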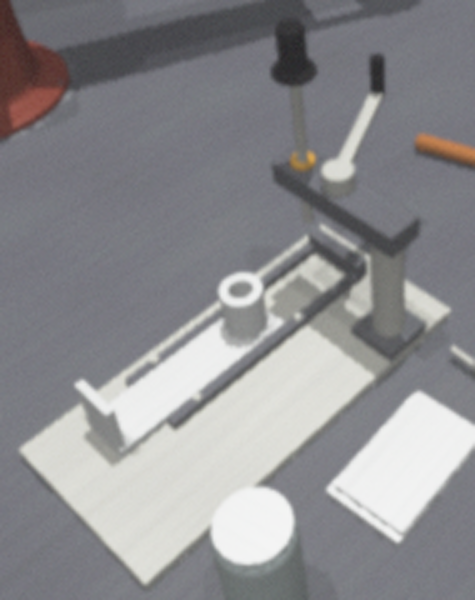

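```bash
cat > fit.py <<'E'
from h import *
from scipy.optimize import least_squares
cal={'t':ctrl.calibration('top'),'s':ctrl.calibration('scene')}
T=lambda u,v:(260+u/4.4,180+v/4.4)
S=lambda u,v:(160+u/2.5,135+v/2.5)
c,s=np.cos,np.sin; a=np.radians(130)
# cam, px, local(x,y,z), slide coef, weld coef
P=[('t',T(177,70),(125,60,12)),('t',T(725,58),(125,-300,12)),('t',T(742,325),(-50,-300,12)),('t',T(181,342),(-50,60,12)),
('s',S(22,450),(-50,-300,12)),('s',S(147,585),(125,-300,12)),('s',S(450,310),(125,60,12)),
('t',T(297,260),'k'),('s',S(291,25),'k'),('t',T(418,255),'b'),('s',S(241,290),'b'),('t',T(674,250),'l'),('s',S(97,398),'l'),
('t',T(83,281),(45+120*c(a),120*s(a),218)),('s',S(377,58),(45+120*c(a),120*s(a),218))]
def pt(l,p):
    if l=='k': l=(0,0,324-p[3])
    elif l=='b': l=(0,-p[4],72)
    elif l=='l': l=(0,-p[4]-156,73)
    x,y,z=np.array(l)/1e3; return [p[0]+x*c(p[2])-y*s(p[2]),p[1]+x*s(p[2])+y*c(p[2]),z]
f=lambda p:np.concatenate([proj(cal[k],pt(l,p))-u for k,u,l in P])
r=least_squares(f,[.55,.055,0,15,80],x_scale=[.01,.01,.01,1,1],loss='soft_l1')
p=r.x
if __name__=='__main__':
    print(p); print(np.round(f(p).reshape(-1,2),1).tolist())
    for n,l in [('lug','l'),('boss','b'),('knobtop','k'),('peg0',P[-1][2]),('peg1',(45+120*c(np.radians(70)),120*s(np.radians(70)),218)),('nest',(0,0,12))]: print(n,np.round(pt(l,p),4))
E
python3 fit.py
```

```text
[5.49517650e-01 5.28506689e-02 5.40581897e-03 1.51146117e+01
 8.74148120e+01]
[[-0.4, -1.0], [-0.2, -0.8], [-0.7, -0.2], [-0.3, -1.1], [-1.4, -0.3], [-0.7, 0.1], [0.8, -0.1], [-1.4, -1.1], [0.0, -0.0], [-0.0, -0.4], [0.1, -0.3], [-0.3, -0.6], [-1.1, -0.3], [5.7, 9.3], [-11.4, -1.3]]
lug [ 0.5508 -0.1906  0.073 ]
boss [ 0.55   -0.0346  0.072 ]
knobtop [0.5495 0.0529 0.3089]
peg0 [0.5169 0.1446 0.218 ]
peg1 [0.6349 0.1661 0.218 ]
nest [0.5495 0.0529 0.012 ]
```

```bash
cat > go.py <<'E'
import sys
from h import *
# usage: go.py x y z yaw_deg(of tool y axis)  -> shift mm in tool axes, turn
o=ctrl.get_obs(); Rm=R.from_rotvec(o['tool_rot']).as_matrix()
t=np.array([float(v) for v in sys.argv[1:4]])
cur=np.degrees(np.arctan2(Rm[1,1],Rm[0,1])); d=(float(sys.argv[4])-cur+180)%360-180
print('t',round(o['t'],2),'pos',np.round(o['tool_pos'],4),'zaxis',np.round(Rm[:,2],3),'yaw',round(cur,2),'F',np.round(o['contact_force'],1),'q',np.round(o['q'],2),'open',round(o['opening'],4))
print('shift',np.round(Rm.T@(t-o['tool_pos'])*1e3,1),'turn',round(-np.radians(d),4))
E
python3 go.py 0.551 -0.25 0.21 90.3
```

```text
t 1.1 pos [0.1816 0.598  0.2313] zaxis [-0. -0. -1.] yaw 73.11 F [ 0.6 -0.6 -1.1] q [ 1.16  0.05  1.61  0.    1.48 -0.12] open 0.0853
shift [-599.9 -704.1   21.3] turn -0.3
```

```bash
python3 -m creep '[[255,-600,-704,21,-0.3],[255,-600,-704,21,-0.3],[255,-600,-704,21,-0.3],[255,-600,-704,21,-0.3],[255,-600,-704,21,-0.3],[255,-600,-704,21,-0.3],[255,-600,-704,21,-0.3],[255,-600,-704,21,-0.3],[255,-600,-704,21,-0.3],[255,-600,-704,21,-0.3],[255,-600,-704,21,-0.3],[255,-600,-704,21,-0.3]]' 40; python3 go.py 0.551 -0.25 0.21 90.3
```

```text
t: 2.1
tool_pos: [0.3817, 0.1379, 0.2204]
tool_rot: [-0.009, 3.14, 0.001]
contact_force: [0.6, 0.1, -0.0]
opening: 0.0002
t 2.1 pos [0.3817 0.1379 0.2204] zaxis [ 0.002  0.    -1.   ] yaw 90.32 F [ 0.6  0.1 -0. ] q [ 0.16 -0.51  2.11  0.    1.55 -1.41] open 0.0002
shift [-167.2 -388.9   10.5] turn 0.0003
```

```bash
python3 -m creep '[[255,-167,-389,10,0],[255,-167,-389,10,0],[255,-167,-389,10,0],[255,-167,-389,10,0],[255,-167,-389,10,0],[255,-167,-389,10,0],[255,-167,-389,10,0],[255,-167,-389,10,0],[255,-167,-389,10,0],[255,-167,-389,10,0],[255,-167,-389,10,0],[255,-167,-389,10,0]]'; python3 go.py 0.551 -0.235 0.042 90.3
```

```text
t: 3.1
tool_pos: [0.5505, -0.2505, 0.2093]
tool_rot: [0.003, -3.141, -0.001]
contact_force: [-0.9, 1.0, -0.8]
opening: -0.0002
t 3.1 pos [ 0.5505 -0.2505  0.2093] zaxis [-0.001  0.001 -1.   ] yaw 90.12 F [-0.9  1.  -0.8] q [-0.55  0.02  1.68 -0.    1.44 -2.12] open -0.0002
shift [ -0.7  15.4 167.3] turn -0.0032
```

```bash
python3 -m creep '[[255,-1,0,40,0],[255,-1,0,80,0],[255,-1,0,120,0],[255,-1,0,150,0],[255,-1,0,167,0],[255,-1,0,167,0],[255,-1,8,167,0],[255,-1,16,167,0],[255,-1,24,167,0],[255,-1,30,167,0],[255,-1,30,167,0],[255,-1,30,167,0]]'; python3 go.py 0.551 -0.118 0.042 90.3
```

```text
t: 4.1
tool_pos: [0.5518, -0.218, 0.0441]
tool_rot: [-0.01, 3.14, -0.002]
contact_force: [0.1, -0.4, 0.2]
opening: 0.0001
t 4.1 pos [ 0.5518 -0.218   0.0441] zaxis [ 0.002 -0.001 -1.   ] yaw 90.36 F [ 0.1 -0.4  0.2] q [-0.5   0.16  1.82 -0.    1.15 -2.08] open 0.0001
shift [  0.2 100.    2. ] turn 0.0011
```

Expected final TCP y is about −0.12 (lug face −0.107 less the finger half-width). I'll push most of the way now and creep the rest against force.

```bash
python3 -m creep '[[255,0,8,0,0],[255,0,16,0,0],[255,0,24,0,0],[255,0,32,0,0],[255,0,40,0,0],[255,0,48,0,0],[255,0,56,0,0],[255,0,64,0,0],[255,0,72,0,0],[255,0,78,0,0],[255,0,80,0,0],[255,0,80,0,0]]'
python3 - <<'E'
from h import *
im=save('top','top2.png'); cv2.imwrite('pics/top2c.png',cv2.resize(im[180:270,260:440,::-1],None,fx=4.4,fy=4.4,interpolation=cv2.INTER_CUBIC))
E
```

```text
t: 5.1
tool_pos: [0.5508, -0.1374, 0.043]
tool_rot: [-0.009, 3.141, 0.001]
contact_force: [0.4, -2.3, 1.2]
opening: 0.0005
```

View pics/top2c.png

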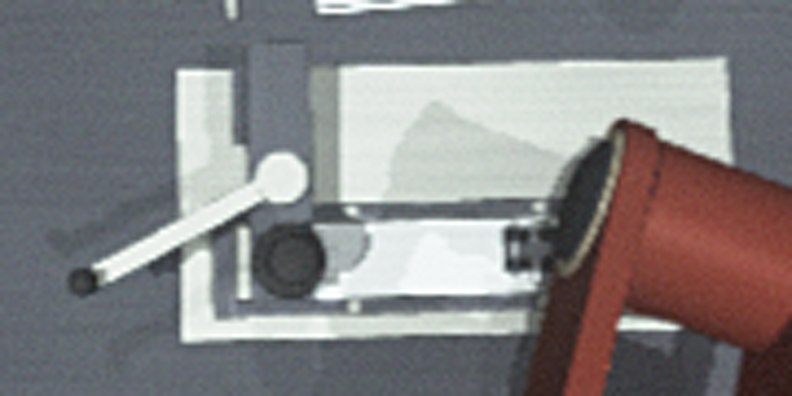

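The weldment is sliding: the lug is near (515,250) in the crop and the boss is going under the arm at about (350,250). I'll creep on.

```bash
python3 -m creep '[[255,0,2,0,0],[255,0,4,0,0],[255,0,6,0,0],[255,0,8,0,0],[255,0,10,0,0],[255,0,11,0,0],[255,0,12,0,0],[255,0,12,0,0]]'
```

```text
t: 5.82
tool_pos: [0.5504, -0.1258, 0.0426]
tool_rot: [0.008, -3.141, -0.001]
contact_force: [-0.4, -3.1, -0.7]
opening: 0.0001
```

```bash
python3 -m creep '[[255,0,1,0,0],[255,0,2,0,0],[255,0,3,0,0],[255,0,4,0,0],[255,0,4,0,0]]'
```

```text
t: 6.23
tool_pos: [0.5504, -0.1219, 0.0427]
tool_rot: [0.008, -3.141, -0.001]
contact_force: [-0.1, -1.2, -0.8]
opening: -0.0001
```

```bash
python3 -m creep '[[255,0,1,0,0],[255,0,2,0,0],[255,0,3,0,0],[255,0,3,0,0]]'
```

```text
t: 6.57
tool_pos: [0.5511, -0.121, 0.0437]
tool_rot: [-0.009, 3.141, -0.006]
contact_force: [-1.3, -7.4, 0.5]
opening: 0.0003
```

```bash
python3 -m creep '[[255,0,1,0,0],[255,0,2,0,0],[255,0,2,0,0]]'
```

```text
t: 6.82
tool_pos: [0.5515, -0.1209, 0.0445]
tool_rot: [-0.009, 3.14, -0.012]
contact_force: [-2.2, -12.9, 0.5]
opening: -0.0002
```

```bash
python3 -m creep '[[255,0,-10,0,0],[255,0,-30,0,0],[255,0,-30,0,0],[255,0,-30,-40,0],[255,0,-30,-80,0],[255,0,-30,-120,0],[255,0,-30,-160,0],[255,0,-30,-200,0],[255,0,-30,-240,0],[255,0,-30,-280,0],[255,0,-30,-300,0],[255,0,-30,-300,0]]'
python3 - <<'E'
from h import *
im=save('top','top3.png'); s=save('scene','sc3.png')
a=cv2.resize(im[180:270,260:440,::-1],None,fx=3,fy=3,interpolation=cv2.INTER_CUBIC)
b=cv2.resize(s[135:335,160:350,::-1],None,fx=2.84,fy=2.84,interpolation=cv2.INTER_CUBIC)
c=np.zeros((b.shape[0]+a.shape[0],540,3),np.uint8); c[:a.shape[0]]=a; c[a.shape[0]:,:]=b[:,:540]
c=c[:600+0]; cv2.imwrite('pics/m3.png',c)
E
python3 go.py 0.5495 0.0535 0.33 90.3
```

```text
t: 7.82
tool_pos: [0.5529, -0.1472, 0.3508]
tool_rot: [-0.009, 3.13, -0.005]
contact_force: [-0.7, -0.4, 1.2]
opening: 0.0001
t 7.92 pos [ 0.5511 -0.1467  0.3439] zaxis [ 0.002  0.    -1.   ] yaw 90.33 F [-0.2  0.4 -1. ] q [-0.39 -0.12  1.6   0.    1.66 -1.97] open 0.0001
shift [  0.5 200.2  14. ] turn 0.0006
```

View pics/m3.png

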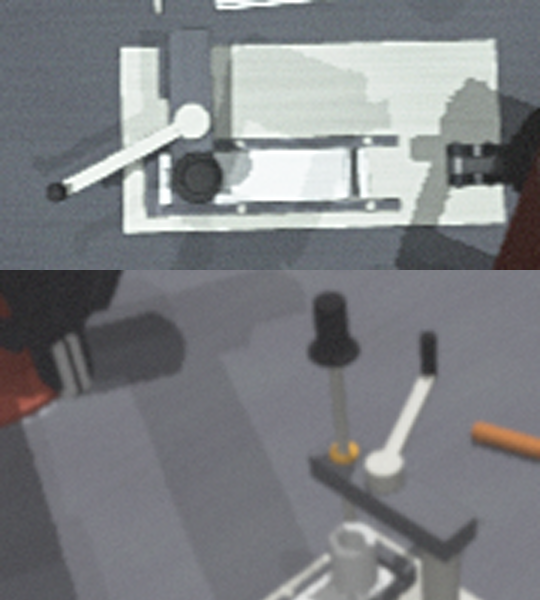

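Run:
```python
from fit import *
im=cv2.imread('pics/top3.png'); im0=cv2.imread('pics/top1.png')
k=8
def crop(im,x0,w,o):
    a=cv2.resize(im[215:260,x0:x0+100],None,fx=k,fy=k,interpolation=cv2.INTER_CUBIC)
    q=list(p); q[4]=o
    for X in [(-22,-o-152,73),(22,-o-152,73),(22,-o-160,73),(-22,-o-160,73)]:
        u=proj(cal['t'],pt(X,q)); cv2.circle(a,tuple(int(v) for v in (u-[x0,215]+.5)*k),3,(0,0,255),-1)
    return a
a=crop(im,300,100,0);b=crop(im0,340,100,p[4])
c=cv2.resize(np.vstack([a,b]),(800,600)) if 0 else np.vstack([a[:300],b[:300]])
cv2.imwrite('pics/z3.png',c)
```

```text
(no output)
```

View pics/z3.png

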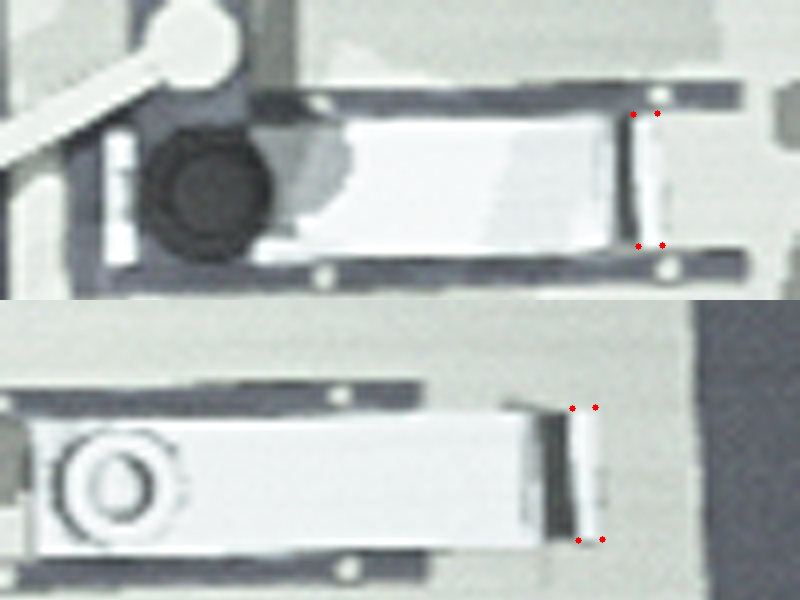

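The predicted home corners fall on the lug (top strip at about (645,180)), so the weldment is home. The knob is next: I'll press its top with closed fingers.

```bash
python3 -m creep '[[255,0,40,0,0],[255,0,80,0,0],[255,0,120,0,0],[255,0,160,0,0],[255,0,190,4,0],[255,0,200,8,0],[255,0,200,10,0],[255,0,200,10,0],[255,0,200,10,0]]';python3 go.py 0.5495 0.053 0.315 90.3
```

```text
t: 8.67
tool_pos: [0.5494, 0.0515, 0.3315]
tool_rot: [0.006, -3.139, 0.001]
contact_force: [0.5, 0.4, 0.1]
opening: -0.0
t 8.67 pos [0.5494 0.0515 0.3315] zaxis [-0.002 -0.    -1.   ] yaw 90.22 F [0.5 0.4 0.1] q [-0.04 -0.16  1.65 -0.    1.65 -1.62] open -0.0
shift [-0.1  1.5 16.5] turn -0.0013
```

```bash
python3 -m creep '[[255,0,1,10,0],[255,0,1,16,0],[255,0,1,19,0],[255,0,1,22,0],[255,0,1,25,0],[255,0,1,28,0],[255,0,1,31,0],[255,0,1,34,0],[255,0,1,34,0]]';python3 go.py 0.5495 0.053 0.27 90.3
```

```text
t: 9.42
tool_pos: [0.5499, 0.0534, 0.2988]
tool_rot: [-0.008, 3.141, -0.001]
contact_force: [-0.1, 0.3, 0.8]
opening: 0.0002
t 9.42 pos [0.5499 0.0534 0.2988] zaxis [ 0.001 -0.001 -1.   ] yaw 90.29 F [-0.1  0.3  0.8] q [-0.04 -0.15  1.7  -0.    1.59 -1.61] open 0.0002
shift [ 0.4 -0.4 28.8] turn -0.0002
```

```bash
python3 -m creep '[[255,0,0,3,0],[255,0,0,6,0],[255,0,0,9,0],[255,0,0,12,0],[255,0,0,15,0],[255,0,0,18,0]]'
python3 - <<'E'
from h import *
s=save('scene','sc4.png'); cv2.imwrite('pics/sc4c.png',cv2.resize(s[80:330,190:390,::-1],None,fx=2.4,fy=2.4,interpolation=cv2.INTER_CUBIC))
E
```

```text
t: 9.92
tool_pos: [0.55, 0.0535, 0.2807]
tool_rot: [-0.008, 3.141, -0.0]
contact_force: [-0.5, -2.4, 4.2]
opening: 0.0003
```

View pics/sc4c.png

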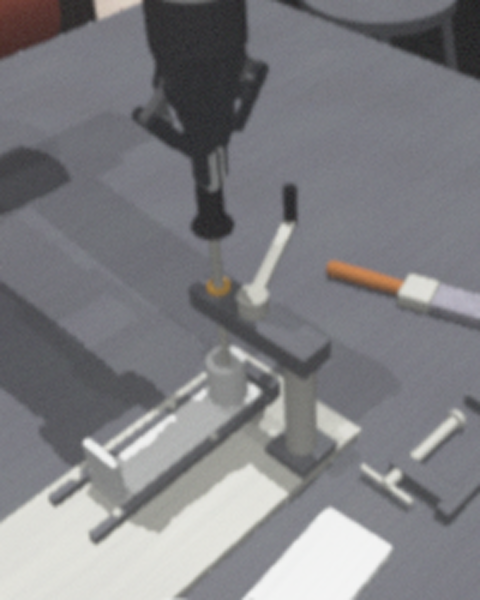

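The fingertips sit on the knob (210,210), the rod enters the boss (225,360), and the slide is moving at about 4 N. The tip is at about 67 mm.

```bash
python3 -m creep '[[255,0,0,2,0],[255,0,0,4,0],[255,0,0,6,0],[255,0,0,8,0],[255,0,0,10,0],[255,0,0,12,0],[255,0,0,14,0]]'
```

```text
t: 10.55
tool_pos: [0.5499, 0.0536, 0.2668]
tool_rot: [-0.008, 3.141, -0.0]
contact_force: [0.7, -2.9, 3.5]
opening: 0.0005
```

```bash
python3 -m creep '[[255,0,0,1,0],[255,0,0,2,0],[255,0,0,3,0],[255,0,0,4,0]]'
```

```text
t: 10.88
tool_pos: [0.5499, 0.0536, 0.263]
tool_rot: [-0.008, 3.141, -0.0]
contact_force: [0.7, -2.6, 3.3]
opening: 0.0002
```

```bash
python3 -m creep '[[255,0,0,1,0],[255,0,0,2,0],[255,0,0,3,0]]'
```

```text
t: 11.13
tool_pos: [0.5499, 0.0536, 0.26]
tool_rot: [-0.008, 3.141, -0.0]
contact_force: [-0.0, -2.5, 3.3]
opening: 0.0001
```

```bash
python3 -m creep '[[255,0,0,1,0],[255,0,0,2,0],[255,0,0,3,0]]'
```

```text
t: 11.38
tool_pos: [0.5498, 0.0537, 0.2569]
tool_rot: [-0.008, 3.141, -0.0]
contact_force: [2.2, -2.3, 3.8]
opening: 0.0002
```

```bash
python3 -m creep '[[255,0,0,1,0],[255,0,0,2,0],[255,0,0,3,0]]'
```

```text
t: 11.63
tool_pos: [0.5498, 0.0537, 0.2539]
tool_rot: [-0.008, 3.141, -0.0]
contact_force: [2.4, -1.7, 3.6]
opening: -0.0001
```

```bash
python3 -m creep '[[255,0,0,1,0],[255,0,0,2,0],[255,0,0,3,0]]'
```

```text
t: 11.88
tool_pos: [0.5498, 0.0537, 0.2509]
tool_rot: [-0.008, 3.141, 0.0]
contact_force: [2.5, -2.9, 4.4]
opening: -0.0001
```

```bash
python3 -m creep '[[255,0,0,1,0],[255,0,0,2,0],[255,0,0,3,0]]'
```

```text
t: 12.13
tool_pos: [0.5498, 0.0537, 0.2491]
tool_rot: [-0.008, 3.141, -0.0]
contact_force: [-1.5, -1.7, 9.6]
opening: -0.0003
```

Bottom found: it stalled at 9.6 N, with the tip at about 35 mm (bore about 37 mm deep). I'll hold a moment.

```bash
python3 -m creep '[[255,0,0,0,0],[255,0,0,0,0],[255,0,0,0,0],[255,0,0,0,0]]'
```

```text
t: 12.47
tool_pos: [0.5498, 0.0537, 0.2491]
tool_rot: [-0.008, 3.141, 0.0]
contact_force: [-0.5, -2.9, 7.1]
opening: 0.0002
```

```bash
python3 -m creep '[[255,0,0,-4,0],[255,0,0,-20,0],[255,0,0,-40,0],[255,20,40,-40,0],[255,40,80,-40,0],[255,58,106,-40,0],[255,58,106,-20,0],[255,58,106,20,0],[255,58,106,50,0],[255,58,106,59,0],[255,58,106,59,0],[255,58,106,59,0]]'; python3 go.py 0.521 0.159 0.19 90.3
python3 - <<'E'
from fit import *
save('top','top5.png'); s=save('scene','sc5.png')
im=cv2.imread('pics/top5.png'); sc=cv2.imread('pics/sc5.png')
a=cv2.resize(im[180:270,240:400],None,fx=3.4,fy=3.4,interpolation=cv2.INTER_CUBIC)
b=cv2.resize(sc[120:270,210:370],None,fx=3.4,fy=3.4,interpolation=cv2.INTER_CUBIC)[:290]
cv2.imwrite('pics/m5.png',np.vstack([a,b]))
E
```

```text
t: 13.47
tool_pos: [0.4909, 0.1594, 0.189]
tool_rot: [0.008, -3.14, -0.0]
contact_force: [-1.1, -0.1, 0.7]
opening: 0.0
t 13.47 pos [0.4909 0.1594 0.189 ] zaxis [-0.002  0.    -1.   ] yaw 90.29 F [-1.1 -0.1  0.7] q [ 0.17 -0.18  1.91  0.    1.42 -1.41] open 0.0
shift [-30.1  -0.6  -1.1] turn -0.0002
```

View pics/m5.png

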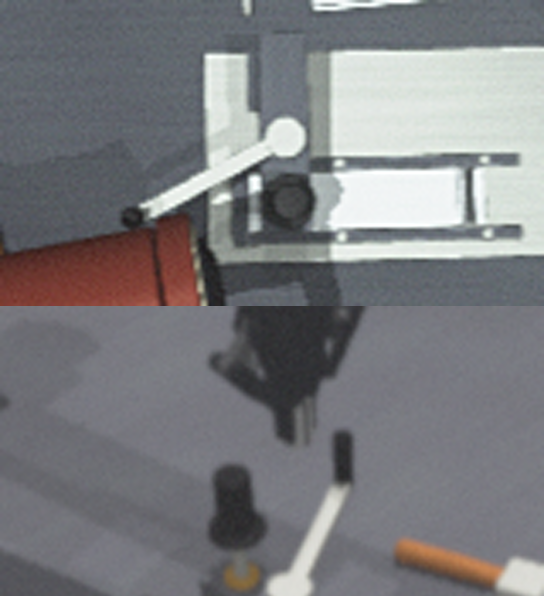

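```bash
python3 -m creep '[[255,-15,0,0,0],[255,-24,0,0,0],[255,-32,1,0,0],[255,-40,3,0,0],[255,-48,6,0,0],[255,-56,8,0,0],[255,-64,10,0,0],[255,-72,12,0,0],[255,-80,13,0,0],[255,-88,13,0,0],[255,-96,13,0,0],[255,-102,13,0,0]]'; python3 go.py 0.617 0.167 0.19 90.3
```

```text
t: 14.57
tool_pos: [0.5939, 0.1726, 0.1887]
tool_rot: [0.008, -3.141, 0.001]
contact_force: [-1.7, -1.4, -0.1]
opening: 0.0002
t 14.57 pos [0.5939 0.1726 0.1887] zaxis [-0.    -0.001 -1.   ] yaw 90.29 F [-1.7 -1.4 -0.1] q [ 0.16  0.07  1.67 -0.    1.41 -1.41] open 0.0002
shift [-23.   -5.7  -1.3] turn -0.0002
```

```bash
python3 -m creep '[[255,-4,-1,0,0],[255,-8,-2,0,0],[255,-12,-3,0,0],[255,-16,-4,0,0],[255,-19,-5,0,0],[255,-21,-5,0,0],[255,-21,-5,0,0]]'
```

```text
t: 15.15
tool_pos: [0.6142, 0.1675, 0.1889]
tool_rot: [0.008, -3.141, 0.001]
contact_force: [-0.7, -0.7, -0.8]
opening: -0.0001
```

```bash
python3 -m creep '[[255,-1,0,0,0],[255,-2,0,0,0],[255,-3,-1,0,0],[255,-4,-1,0,0],[255,-4,-1,0,0]]'
```

```text
t: 15.57
tool_pos: [0.6145, 0.1674, 0.1887]
tool_rot: [0.009, -3.132, 0.0]
contact_force: [-14.5, -0.1, 6.1]
opening: 0.0001
```

Firm stop at 14.5 N, where the peg should be fully over. I'll back off, lift and check.

```bash
python3 -m creep '[[255,0,0,0,0],[255,0,0,0,0],[255,10,0,0,0],[255,40,0,0,0],[255,60,0,0,0],[255,60,10,-40,0],[255,80,50,-80,0],[255,110,90,-100,0],[255,140,120,-110,0],[255,160,150,-110,0],[255,160,150,-110,0],[255,160,150,-110,0]]'
python3 - <<'E'
from fit import *
save('top','top6.png'); save('scene','sc6.png')
im=cv2.imread('pics/top6.png'); sc=cv2.imread('pics/sc6.png')
F=3.4
for k,z,i,o in (('t',.218,im,0),('s',.218,sc,0)): pass
a=cv2.resize(im[180:270,240:400],None,fx=F,fy=F,interpolation=cv2.INTER_CUBIC)
b=cv2.resize(sc[130:220,210:370],None,fx=F,fy=F,interpolation=cv2.INTER_CUBIC)
for g in (.95,1.05):
    an=np.radians(130)-g; X=pt((45+120*c(an),120*s(an),218),p)
    u=(proj(cal['t'],X)-[240,180]+.5)*F; v=(proj(cal['s'],X)-[210,130]+.5)*F
    col=(0,0,255) if g>1 else (0,160,0)
    cv2.circle(a,tuple(int(q) for q in u),3,col,-1); cv2.circle(b,tuple(int(q) for q in v),3,col,-1)
cv2.imwrite('pics/m6.png',np.vstack([a,b]))
E
python3 go.py 0.55 0.05 .3 90
```

```text
t: 16.57
tool_pos: [0.4555, 0.3198, 0.3014]
tool_rot: [-0.017, 3.137, 0.006]
contact_force: [0.6, 0.8, -0.7]
opening: -0.0001
t 16.67 pos [0.4572 0.3169 0.2996] zaxis [ 0.002  0.001 -1.   ] yaw 90.41 F [ 0.6 -0.4  0.3] q [ 0.47 -0.14  1.69 -0.    1.59 -1.11] open 0.0001
shift [ -90.8 -267.5   -0.3] turn 0.0072
```

View pics/m6.png

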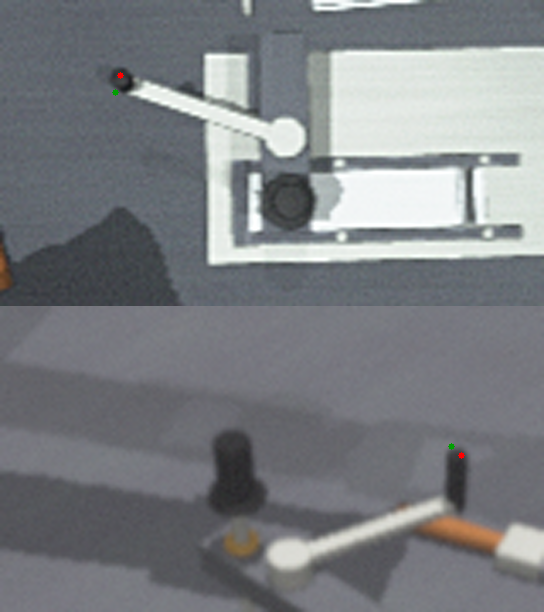

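The peg sits on the 1.05 rad mark in both views, and the knob has kept its height (scene row about 167 before and after). The lug is still at its home position. I'm handing in.

```bash
python3 -c "
from station import ctrl
print(ctrl.finish_job())"
```

```text
the job is handed in; nothing more can be done
None
```

I slid the weldment home, lowered the probe to the bottom of its bore, swung the lock lever fully over, backed the arm clear and handed the job in at about 16.7 s. The hand-in gives no verdict.

- **Weldment:** I pushed the lug until it stalled against the end stop at about 13 N. Afterwards the lug lay on its predicted home position in the top view.
- **Probe:** I pressed the knob with closed fingers. The slide moved at about 3.5 N, then stalled at 9.6 N (about 7 N after a short hold). That puts about 4–6 N on the bore bottom, at a depth of about 37 mm.
- **Lock lever:** I pushed the peg to a firm stop at 14.5 N. The peg lies on the 1.05 rad mark in both camera views. The lever started at about 0.2 rad rather than exactly 0.
- **Last checks:** After release the knob was at the same height in the scene view before and after locking.
- **Not measured:** The contact force after letting go could not be read directly. It rests on the stiff slide and the lock. I did not measure the bystanders again, but the arm went nowhere near them.

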